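# Refit the umbrella pot's holder plate and hold its sprung lid at the airing mark

### The arm

A 6-joint arm with a two-finger parallel gripper is mounted at the origin on the work surface. World frame = base frame: x ahead of the robot, y to its left, z up, the work surface at z = 0. Lengths are in m, angles in rad, forces in N, time in s.
With the tool pointing down it reaches from about 0.25 to 0.775 m from the base axis. Payload 4 kg.
Tool frame: the origin (TCP) lies at the very end of the fingers, on their centre line; the grasp point (between the pads) lies 19 mm behind it; z points along the fingers, y is the direction in which the jaws open and shut (so a half turn about z gives the same grasp; the last joint's range is limited). The gripper opens to 94 mm and grips with 3 to 60 N. Pads are 16 mm wide; open, the fingers measure 119 mm over their backs; the gripper's body (75 mm by 177 mm) begins 78 mm behind the grasp point.
Start: joints at [1.098, 0.087, 1.371, -0, 1.684, -0.103], TCP at [0.199, 0.513, 0.206] pointing down, gripper open.
Joint ranges: [-3.1, 3.1], [-0.76, 2.03], [0.27, 2.55], [-1.08, 4.22], [0.17, 2.65], [-2.57, 2.57]. Speed limits (rad/s): [2.79, 2.79, 3.14, 3.14, 3.14, 3.14].

### API

Orientations are given as [roll, pitch, yaw] about the fixed x, y, z axes, in that order (R = Rz(yaw) Ry(pitch) Rx(roll)).
In Python, from bench import robot, snapshot, models gives the robot as it stands.
- The arm moves only by the tool arm_command, never from a script. Its argument "commands" is text: rows parted by semicolons, each of 7 numbers parted by spaces: the shift along the tool's x, y, z in mm, then the turn, a rotation vector about the tool's x, y, z in degrees, then the opening, from 0 (shut) to 1 (fully open). In form: tx ty tz rx ry rz hand; .... A call has 1 to 12 rows; each row shifts and turns the pose as measured when the row begins, along the tool's axes as they then stand; what a row does not reach is not made up. A row lasts 1/8 s, in which the tool goes at most 62.5 mm and 10.7 degrees, less where a joint would pass 70% of its speed; a pose out of reach is approached as far as the arm can. A call is refused whole if a number of a shift passes 62.5 or a number of a turn 10.7, either way. A call with a gripper value outside its range is refused whole. The fingers move at their own pace and stop on an object; the grip force is fixed at half the most. Time passes only in rows, so rows that do not move let the fingers close. It gives the time, the measured TCP pose, the force and the opening at its end, in the units of the state.
- robot.get_obs(): the state, without advancing time (a new reading comes with each control period).
- snapshot(name): name is "scene" or "top"; returns a dict with "img" (384x512x3 uint8, blue, green, red), "camera_matrix" (3x3 intrinsics, pixels), "origin" and "rotation" of the camera in the world. Camera axes: x right, y down, z forward; pixel columns grow to the right and rows downward; lengths in m; the calibration is good to about 2 mm. A picture is of the moment at which its call begins. There is no depth.
- robot.close_job(): hands the job in, once; it reports no verdict.
Trained networks look in a picture, given as the dict that the camera call returned (one of the last four; its "shot" number tells which), for a name from the list of things; names that differ only in an ending like _2 or _b are one class to them, and where a whole thing is asked for, a point or a joint stands for the part that bears it (a point fixed in the world has none). Each returns a list of dicts, best first, with "conf" (0 to 1); they miss things now and then, are a little off and sometimes report something else, mostly with a low value. They report only what shows in the picture. A call takes as long as a camera call.
- models.spot_in(query, picture): "bbox" ([left, top, width, height] as shares, 0 to 1, of the picture: columns of its width, rows of its height, round what is visible of it).
- models.tip_of(query, picture): "centre" ([column, row] as shares, 0 to 1, of the picture: columns of its width, rows of its height: a listed point, or the origin of a listed thing).
The state is a dict: "time": time; "joint_positions": joint angles; "qvel": joint speeds; "joint_torque": joint torques, N m; "tool_pos": TCP position; "ee_rot": TCP orientation; "wrist_force": force on the tool from outside, world axes, zero at the start; "wrist_torque": the same for the moment, N m; "width": finger opening in m.
Only numpy, scipy, OpenCV 4.12 (cv2) and the standard library are available. Lean on these libraries where they do the work, as an engineer would, in place of code of your own. Each camera call takes 0.05 s, during which the arm holds its last target. There are 200 camera calls.

### The job

Put the white umbrella pot back in order after its clean: take the loose holed umbrella plate (it has an upright fin to hold it by) and lower it over the two locating pins on the pot's open side until it lies flush on the rim, and let go of it. Then lift the pot's spring-closed lid, which has a steel bar for a handle, until its pointer stands on the airing mark (the one long line, 35 degrees, on the slotted quadrant beside the lid) and hold it still there: finish while still holding it, so that I can tighten the thumb nut. Leave everything else on the rack where it is.

Things in the scene. Friction and masses are not known exactly. Their poses are not given: they have to be found in the camera images.
- umbrella_pot: white plastic pot, weighted, fixed; 170 mm (x) by 300 mm (y), rim 170 mm high. Origin at the centre of its underside, z up. Two compartments: the -y one is open with the pins, the +y one has the sprung lid, hinged at the middle wall along the pot's x axis. A slotted steel quadrant with the airing mark stands along its +x wall, 92 mm from its middle, up to 92 mm above the rim.
- holder_plate: loose white plate 150 mm (x) by 130 mm (y), 6 mm thick, 0.2 to 0.4 kg; origin at the centre of its underside, z up. Four 36 mm umbrella holes, two 11 mm pin holes at x = -62 and +62 mm, y = 0. In its middle an upright grip fin: 56 mm along x, 14 mm thick along y, top 46 mm above the underside. Fits either way round; starts flat on the rack, left or right of the pot.
- pin_seat (a point): point on the rim of the pot's open side midway between the two locating pins, 170 mm above the rack, at (0, -75, 170) mm in the pot's frame; axes as the pot's. Pins at x = -62 and +62 mm from it: steel, 8 mm thick, 17 mm tall, the top 6 mm tapered to 4 mm. Seated, the plate's origin is here and its x axis along the pot's x (either way round).
- pot_lid (a joint): angle of the lid in rad: 0 shut (as at the start), grows as the lid's outer (+y) edge rises, stop at 1.25. The airing mark is at 0.611 (35 degrees). A spring and its own weight close the lid: 3 to 4 N upward on the bar starts it; at the mark 8 to 10 N straight up, or 5 to 6 N square to the hinge, holds it. Let go, it snaps shut.
- hinge_axis (a point): point on the lid's hinge axis, at (0, 6, 176) mm in the pot's frame; the axis runs along the pot's x. Fixed.
- lid_bar (a point): middle of the lid's round steel lifting bar, which is parallel to the pot's x axis: 12 mm in diameter, 110 mm long on two posts 98 mm apart (86 mm clear between them). Moves with the lid: 120 mm from the hinge axis along the lid (to the pot's +y when shut) and 42 mm above it, with 35 mm free between bar and lid.
- lid_pointer (a point): tip of the lid's black pointer beside the quadrant, 98 mm from the hinge axis. Moves with the lid; stands on point airing_mark when the lid is at the mark.
- airing_mark (a point): outer end of the airing mark, the one long dark line across the quadrant (the other lines are short); 98 mm from the hinge axis at 35 degrees. Fixed to the pot.
- boot_brush: boot scraper brush: stainless tray 150 x 110 mm, 40 mm high, with two rows of dark bristles and a blade along it; origin at the centre of its underside. Bystander.
- shoe_tree: yellow plastic shoe tree lying flat, about 270 mm long, 62 mm wide, 42 mm high, toe to its +x; origin at its underside. Bystander.
- doorstop: round steel doorstop with a black rubber sole, 68 mm across, 36 mm high; origin at the centre of its underside. Bystander.
- bowl: small blue ceramic bowl, 110 mm across, 45 mm high; origin at the centre of its underside. Bystander.
- polish_tin: flat round polish tin, steel with a dark lid, 77 mm across, 24 mm high; origin at the centre of its underside. Bystander.
- shoe_brush: wooden shoe brush, 160 x 52 mm, 42 mm high, bristles down; origin at the centre of its underside. Bystander.

How it is judged:
On the way, in this order (a step that is already met when the one before it is completed fails the run):
1. the plate, still held, is down over both pins (horizontal distance between holder_plate and pin_seat below 0.007 m and z of holder_plate in the frame of pin_seat below 0.012 m and angle between the x axis of holder_plate and the x axis of umbrella_pot, either way round below 0.1 rad and contact force between the fingers and holder_plate above 0.5 N), for 0.05 s.
2. the plate lies flush on the rim and is let go, the lid still shut (horizontal distance between holder_plate and pin_seat below 0.005 m and z of holder_plate in the frame of pin_seat between -0.003 and 0.003 m and angle between the z axis of holder_plate and the z axis of umbrella_pot, either way round below 0.035 rad and angle between the x axis of holder_plate and the x axis of umbrella_pot, either way round below 0.06 rad and angle between holder_plate's own z axis and vertical below 0.5 rad and contact force between each of the arm, the fingers and holder_plate below 0.2 N and linear speed of holder_plate below 0.01 m/s and value of joint pot_lid below 0.1 rad), for 0.2 s.
3. the lid is held still at the airing mark (value of joint pot_lid between 0.53 and 0.69 rad and velocity of joint pot_lid between -0.05 and 0.05 rad/s and contact force between the fingers and pot_lid above 1.5 N and contact force between pot_lid and holder_plate below 0.2 N and contact force between pot_lid and boot_brush below 0.2 N and contact force between pot_lid and shoe_tree below 0.2 N and contact force between pot_lid and doorstop below 0.2 N and contact force between pot_lid and bowl below 0.2 N and contact force between pot_lid and polish_tin below 0.2 N and contact force between pot_lid and shoe_brush below 0.2 N), for 0.5 s.
At the end, for the whole second after the job is handed in: The lid is held by the gripper at 0.611 rad within 0.08 rad (35 degrees within 4.5) and still, touched by none of the loose things; the plate is released and at rest on both pins, its underside within 3 mm of the rim, centred within 5 mm, level within 2 degrees (all of step 3 and horizontal distance between holder_plate and pin_seat below 0.005 m and z of holder_plate in the frame of pin_seat between -0.003 and 0.003 m and angle between the z axis of holder_plate and the z axis of umbrella_pot, either way round below 0.035 rad and angle between the x axis of holder_plate and the x axis of umbrella_pot, either way round below 0.06 rad and angle between holder_plate's own z axis and vertical below 0.5 rad and contact force between each of the arm, the fingers and holder_plate below 0.2 N and linear speed of holder_plate below 0.01 m/s); the arm keeps its last pose, push and grip.
It fails at once if one of the six bystanders is moved more than 30 mm (distance of any of boot_brush, shoe_tree, doorstop, bowl, polish_tin, shoe_brush from where it was at the start of the episode above 0.03 m).
It also fails if it takes over 64 s, if anything falls off the work surface, if the arm or the gripper's body presses on something with over 40 N, if the wrist force passes 120 N, or if a joint passes its speed limit or range.

## Working session

There is one attempt and no reset: what is moved stays moved. The work goes in short steps, Python scripts to look and compute and a tool call to move; the robot and the scene stay as the last step left them, time stands still between calls to the robot, and variables do not carry over. Pictures are saved under pics/ and viewed, about 8 in all and at most 12, crops included, and the job is handed in when it is done.

Besides the shell and the picture viewer there is one more tool, called after ">>>" as name(argument=value, ...) on one line, values as JSON. arm_command: Moves the arm, as the interface text tells. Its arguments: {"type":"object","properties":{"commands":{"type":"string"}},"required":["commands"]}

```bash
mkdir -p pics; cat > h.py <<'E'
import numpy as np, cv2
from bench import robot, snapshot, models
def ray(s,uv):
    K=np.array(s["camera_matrix"]);R=np.array(s["rotation"]);d=R@np.linalg.inv(K)@np.array([uv[0],uv[1],1]);return np.array(s["origin"]),d
def atz(s,uv,z):
    o,d=ray(s,uv);return o+d*(z-o[2])/d[2]
def proj(s,P):
    K=np.array(s["camera_matrix"]);R=np.array(s["rotation"]);c=(np.atleast_2d(P)-np.array(s["origin"]))@R;q=c@K.T;return q[:,:2]/q[:,2:]
def tri(s1,u1,s2,u2):
    o1,d1=ray(s1,u1);o2,d2=ray(s2,u2);a,b=np.linalg.lstsq(np.c_[d1,-d2],o2-o1,rcond=None)[0]
    return (o1+a*d1+o2+b*d2)/2, np.linalg.norm(o1+a*d1-o2-b*d2)
def tip(s,n):
    return [(np.array(r["centre"])*[512,384],r["conf"]) for r in models.tip_of(n,s)]
E
python3 - <<'E'
from h import *
S={n:snapshot(n) for n in("scene","top")}
for n,s in S.items(): print(n,np.round(s["origin"],3),np.round(s["rotation"],2).tolist(),np.round(s["camera_matrix"],0).tolist())
cv2.imwrite("pics/a.png",cv2.resize(S["scene"]["img"],(800,600)));cv2.imwrite("pics/b.png",cv2.resize(S["top"]["img"],(800,600)))
for q in "umbrella_pot holder_plate pin_seat hinge_axis lid_bar lid_pointer airing_mark boot_brush shoe_tree doorstop bowl polish_tin shoe_brush".split():
    t={n:tip(s,q) for n,s in S.items()}
    print(q,*[[(np.round(u).tolist(),round(c,2)) for u,c in t[n][:2]] for n in t], *( [np.round(x,3) for x in tri(S["scene"],t["scene"][0][0],S["top"],t["top"][0][0])] if t["scene"] and t["top"] else []))
print(robot.get_obs())
E
```

```text
scene [0.958 0.595 1.291] [-2.59, -0.0, 2.54] [[485.0, 0.0, 259.0], [0.0, 485.0, 192.0], [0.0, 0.0, 1.0]]
top [0.347 0.014 1.46 ] [-2.96, -0.02, -1.55] [[436.0, 0.0, 262.0], [0.0, 436.0, 198.0], [0.0, 0.0, 1.0]]Traceback (most recent call last):
  File "<stdin>", line 7, in <module>
  File "h.py", line 10, in tri
    o1,d1=ray(s1,u1);o2,d2=ray(s2,u2);a,b=np.linalg.lstsq(np.c_[d1,-d2],o2-o1,rcond=None)[0]
                                          ~~~~~~~~~~~~~~~^^^^^^^^^^^^^^^^^^^^^^^^^^^^^^^^
    raise LinAlgError('Incompatible dimensions')
numpy.linalg.LinAlgError: Incompatible dimensions
```

```bash
sed -i 's/np.array(s\["rotation"\])/Rot(s["rotation"])/' h.py; cat >> h.py <<'E'
from scipy.spatial.transform import Rotation
def Rot(v): return Rotation.from_euler("xyz",v).as_matrix()
E
python3 - <<'E'
from h import *
S={n:snapshot(n) for n in("scene","top")}
for n,s in S.items(): print(n,np.round(Rot(s["rotation"])[:,2],2))
cv2.imwrite("pics/a.png",cv2.resize(S["scene"]["img"],(800,600)));cv2.imwrite("pics/b.png",cv2.resize(S["top"]["img"],(800,600)))
for q in "umbrella_pot holder_plate pin_seat hinge_axis lid_bar lid_pointer airing_mark boot_brush shoe_tree doorstop bowl polish_tin shoe_brush".split():
    t={n:tip(s,q) for n,s in S.items()}
    print(q,*[[(np.round(u).tolist(),round(c,2)) for u,c in t[n][:2]] for n in t], *( [np.round(x,3) for x in tri(S["scene"],t["scene"][0][0],S["top"],t["top"][0][0])] if t["scene"] and t["top"] else []))
print(robot.get_obs())
E
```

```text
scene [-0.3  -0.43 -0.85]
top [ 0.18 -0.02 -0.98]
umbrella_pot [] [([268.0, 213.0], 0.81), ([352.0, 232.0], 0.54)]
holder_plate [([211.0, 141.0], 0.56)] [([355.0, 232.0], 0.61)] [ 0.506 -0.335 -0.026] 0.006
pin_seat [] [([294.0, 202.0], 0.75)]
hinge_axis [([250.0, 174.0], 0.61), ([264.0, 328.0], 0.52)] [([268.0, 205.0], 0.66), ([209.0, 274.0], 0.62)] [ 0.556 -0.025  0.194] 0.0
lid_bar [([281.0, 195.0], 0.68)] [([231.0, 212.0], 0.82)] [0.53  0.084 0.205] 0.001
lid_pointer [([251.0, 219.0], 0.77)] [([233.0, 184.0], 0.76)] [0.623 0.081 0.167] 0.001
airing_mark [([245.0, 205.0], 0.71)] [([235.0, 176.0], 0.78)] [0.632 0.072 0.237] 0.005
boot_brush [([344.0, 315.0], 0.6)] [([142.0, 216.0], 0.66)] [0.538 0.393 0.009] 0.002
shoe_tree [([263.0, 328.0], 0.73)] [([176.0, 162.0], 0.61)] [ 0.732  0.292 -0.013] 0.002
doorstop [([291.0, 157.0], 0.61), ([280.0, 192.0], 0.15)] [([295.0, 278.0], 0.76)] [ 0.341 -0.118 -0.001] 0.013
bowl [([337.0, 221.0], 0.79)] [([209.0, 272.0], 0.83)] [ 0.36   0.157 -0.003] 0.007
polish_tin [([172.0, 173.0], 0.78)] [([341.0, 178.0], 0.68)] [ 0.689 -0.281 -0.   ] 0.0
shoe_brush [([189.0, 250.0], 0.7)] [([261.0, 147.0], 0.83)] [ 0.784 -0.002  0.023] 0.001
{'time': 1.6, 'joint_positions': array([ 1.09790034e+00,  8.71998980e-02,  1.37068857e+00, -2.06796712e-05,
        1.68357796e+00, -1.03100177e-01]), 'qvel': array([ 5.53500846e-04, -2.50978311e-05,  1.10974305e-03, -2.00909773e-03,
       -1.15425155e-03,  1.51737167e-03]), 'joint_torque': array([-6.42359209e-04, -3.40031254e+01, -3.02591121e+01,  7.18116900e-02,
        2.37840711e-02, -1.79012466e-05]), 'tool_pos': array([0.19880861, 0.51284306, 0.20551174]), 'ee_rot': array([3.14146922e+00, 3.34291438e-05, 2.77179451e+00]), 'wrist_force': array([ 0.00586152,  0.05812516, -0.03851458]), 'wrist_torque': array([-0.02010483,  0.00376921, -0.02446098]), 'width': 0.09423190950782971}
```

View pics/a.png

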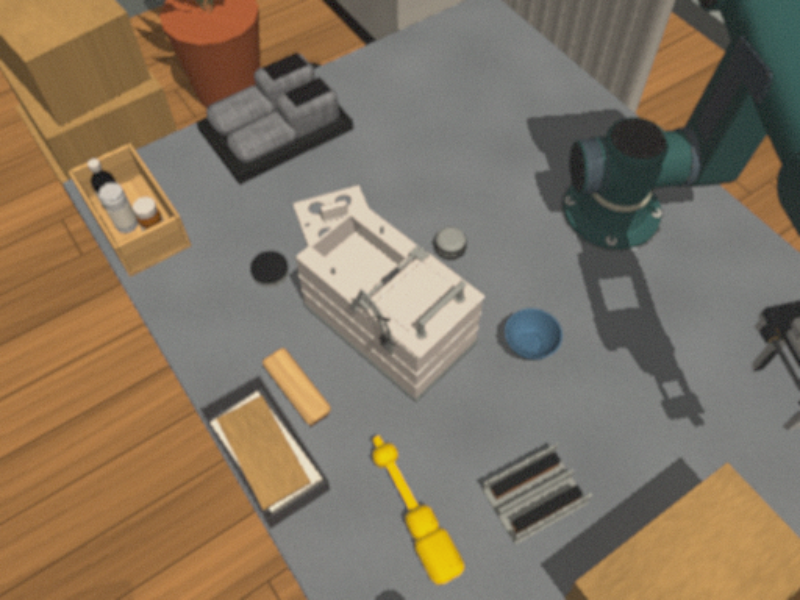

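View pics/b.png

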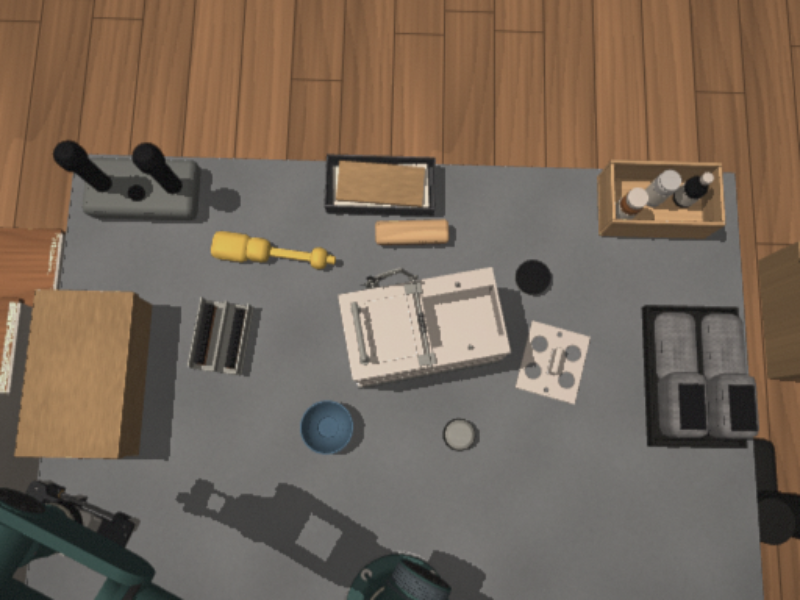

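```bash
python3 - <<'E'
from h import *
a,b=snapshot("scene"),snapshot("top")
c=b["img"][160:265,210:385];cv2.imwrite("pics/c.png",cv2.resize(c,None,fx=4.5,fy=4.5,interpolation=cv2.INTER_CUBIC))
c=a["img"][115:258,180:315];cv2.imwrite("pics/d.png",cv2.resize(c,None,fx=4,fy=4,interpolation=cv2.INTER_CUBIC))
E
```

```text
(no output)
```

View pics/c.png

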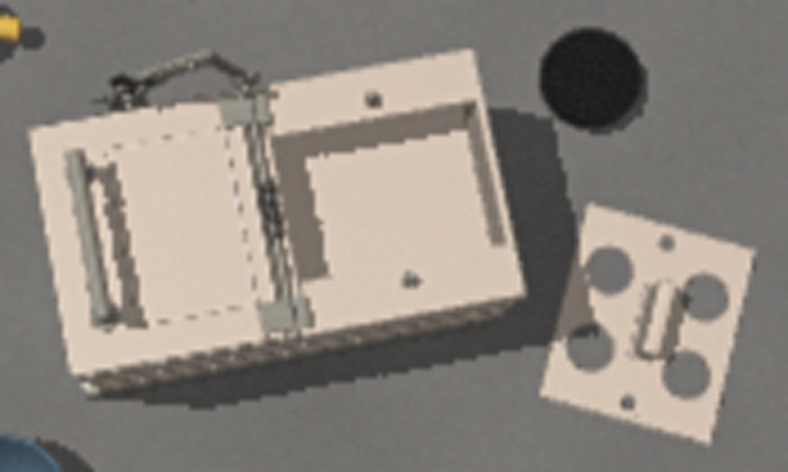

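View pics/d.png

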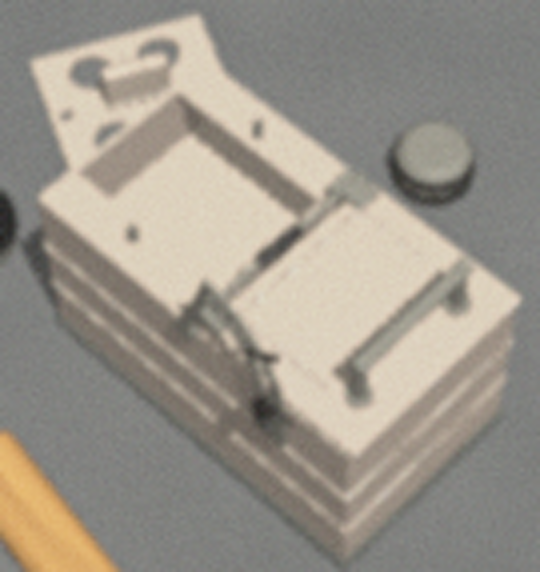

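```bash
cat > fit.py <<'E'
from h import *
from scipy.optimize import least_squares
b=snapshot("top");a=snapshot("scene")
nt=lambda L:(np.array(L,float)+.5)/4.5-.5+[210,160]
ns=lambda L:(np.array(L,float)+.5)/4-.5+[180,115]
potm=np.array([[85,150,170],[85,-150,170],[-85,-150,170],[-85,150,170],[62,-75,179],[-62,-75,179],[55,126,218],[-55,126,218]])/1e3
pt=nt([(30,130),(472,50),(523,297),(72,373),(373,100),(411,280),(75,155),(105,320)])
pots=potm[[0,1,3,4,5]]; ps=ns([(350,460),(40,200),(520,298),(132,232),(258,128)])
plm=np.array([[75,65,6],[75,-65,6],[-75,-65,6],[-75,65,6],[62,0,6],[-62,0,6]])/1e3
lt=nt([(588,204),(755,248),(712,443),(541,396),(667,242),(628,402)])
pls=np.array([[75,-65,6],[-75,-65,6],[62,0,6]])/1e3; ls=ns([(32,62),(200,14),(67,115)])
def W(p,M):
    c,s=np.cos(p[2]),np.sin(p[2]);return M@np.array([[c,s,0],[-s,c,0],[0,0,1]])+[p[0],p[1],0]
def fit(p0,obs):
    f=lambda p:np.concatenate([(proj(v,W(p,M))-U).ravel() for v,M,U in obs]);r=least_squares(f,p0);return r.x,np.round(r.fun.reshape(-1,2),1).tolist()
for nm,p0,T,Sc in(("pot",[.55,0,.16],(b,potm,pt),(a,pots,ps)),("plate",[.5,-.33,-.27],(b,plm,lt),(a,pls,ls))):
    for o in([T],[Sc],[T,Sc]):
        x,r=fit(p0,o);print(nm,np.round(x,4),r)
E
python3 fit.py
```

```text
pot [ 0.5547 -0.0354  0.2053] [[1.0, -0.4], [-0.1, 0.2], [0.2, -0.2], [1.2, 1.2], [-0.4, -0.0], [-0.7, 0.2], [-0.5, -0.8], [-0.7, -0.2]]
pot [ 0.5561 -0.0331  0.2096] [[0.1, -0.1], [-0.7, -0.2], [-0.1, 0.0], [0.5, 0.2], [0.3, 0.1]]
pot [ 0.5552 -0.0346  0.2074] [[0.7, -0.5], [-0.4, -0.1], [-0.1, -0.4], [1.0, 1.1], [-0.7, -0.2], [-1.0, -0.0], [-0.7, -0.8], [-0.9, -0.3], [-0.1, -0.7], [-0.6, -0.8], [-0.2, -0.4], [0.5, -0.4], [0.3, -0.4]]
plate [ 0.505  -0.3202 -0.2437] [[-0.1, -0.1], [-0.0, 0.1], [-0.2, -0.1], [-0.1, -0.0], [0.0, 0.1], [0.4, 0.0]]
plate [ 0.5042 -0.3169 -0.2529] [[-0.2, -0.1], [-0.0, 0.1], [0.2, -0.0]]
plate [ 0.5045 -0.3193 -0.2468] [[-0.3, -0.0], [-0.2, 0.4], [-0.5, 0.1], [-0.4, 0.1], [-0.2, 0.3], [0.1, 0.2], [-0.7, -0.4], [-0.7, -0.3], [-0.2, -0.4]]
```

>>> arm_command(commands="0 0 -60 0 0 -7 1;0 0 -35 0 0 0 1;-33 -49 0 0 0 0 1;-33 -49 0 0 0 0 1;-33 -49 0 0 0 0 1;-33 -49 0 0 0 0 1;-33 -49 0 0 0 0 1;-33 -49 0 0 0 0 1;-33 -49 0 0 0 0 1;-33 -49 0 0 0 0 1;-33 -49 0 0 0 0 1;-33 -49 0 0 0 0 1")

```text
time: 3.3
tool_pos: [0.4061, -0.0567, 0.3044]
ee_rot: [-3.134, 0.008, 2.908]
wrist_force: [1.2, 0.6, 0.0]
width: 0.0939
```

```bash
cat >> h.py <<'E'
def plan(P,yaw):
    """remaining shift in tool axes (mm) and turn (deg rotvec) to tool-down pose at P with yaw"""
    o=robot.get_obs();R=Rot(o["ee_rot"]);T=Rot([np.pi,0,yaw])
    print("t",o["time"],"pos",np.round(o["tool_pos"],4),"rot",np.round(o["ee_rot"],3),"w",round(o["width"],4),"F",np.round(o["wrist_force"],1))
    print("shift",np.round(R.T@(np.array(P)-o["tool_pos"])*1e3,1),"turn",np.round(np.degrees(Rotation.from_matrix(R.T@T).as_rotvec()),2),"shift in goal axes",np.round(T.T@(np.array(P)-o["tool_pos"])*1e3,1))
E
python3 -c "
from h import *
plan([.5045,-.3193,.15],2.895)"
```

```text
t 3.3 pos [ 0.4061 -0.0567  0.3044] rot [-3.134  0.008  2.908] w 0.0939 F [1.2 0.6 0. ]
shift [-155.3 -231.5  157.4] turn [-0.41  0.47  0.72] shift in goal axes [-159.5 -230.6  154.4]
```

>>> arm_command(commands="-32 -46 0 0 0 0 1;-32 -46 0 0 0 0 1;-32 -46 10 0 0 0 1;-32 -46 20 0 0 0 1;-30 -42 40 -0.4 0.5 0.7 1;0 0 40 0 0 0 1;0 0 0 0 0 0 1")

```text
time: 4.18
tool_pos: [0.509, -0.3251, 0.1964]
ee_rot: [3.14, 0.002, 2.887]
wrist_force: [-0.7, -0.6, 0.5]
width: 0.0939
```

```bash
python3 -c "
from h import *
plan([.5045,-.3193,.02],2.895)
b=snapshot('top');c=b['img'][160:265,210:385];cv2.imwrite('pics/e.png',cv2.resize(c,None,fx=4.5,fy=4.5,interpolation=cv2.INTER_CUBIC))"
```

```text
t 4.175 pos [ 0.509  -0.3251  0.1964] rot [3.140e+00 2.000e-03 2.887e+00] w 0.0939 F [-0.7 -0.6  0.5]
shift [  6.2   4.3 176.4] turn [ 0.07  0.1  -0.44] shift in goal axes [  5.8   4.5 176.4]
```

>>> arm_command(commands="6 4 50 0 0 -0.4 1;0 0 60 0 0 0 1;0 0 50 0 0 0 1;0 0 16 0 0 0 1;0 0 0 0 0 0 1")

```text
time: 4.85
tool_pos: [0.5167, -0.3258, 0.0383]
ee_rot: [-3.128, 0.035, 2.899]
wrist_force: [-1.1, 0.2, 0.7]
width: 0.0939
```

```bash
python3 -c "
from h import *
plan([.5045,-.3193,.02],2.895)"
```

```text
t 4.85 pos [ 0.5167 -0.3258  0.0383] rot [-3.128  0.035  2.899] w 0.0939 F [-1.1  0.2  0.7]
shift [14.   3.6 17.8] turn [-0.79  2.03  0.22] shift in goal axes [13.4  3.3 18.3]
```

>>> arm_command(commands="13 3 10 -0.8 2 0.2 1;0 0 5 0 0 0 1;0 0 0 0 0 0 1")

```text
time: 5.22
tool_pos: [0.5081, -0.3223, 0.0292]
ee_rot: [-3.138, 0.009, 2.895]
wrist_force: [1.1, 0.5, -0.1]
width: 0.0941
```

```bash
python3 -c "
from h import *
plan([.5045,-.3193,.02],2.895)"
```

```text
t 5.225 pos [ 0.5081 -0.3223  0.0292] rot [-3.138  0.009  2.895] w 0.0941 F [ 1.1  0.5 -0.1]
shift [4.3 2.  9.1] turn [-0.22  0.51  0.03] shift in goal axes [4.2 2.  9.2]
```

>>> arm_command(commands="5 2 9 -0.2 0.5 0 1;0 0 0 0 0 0 1;2 1 3 0 0 0 1;0 0 0 0 0 0 1")

```text
time: 5.72
tool_pos: [0.5019, -0.3177, 0.017]
ee_rot: [-3.141, 0.001, 2.895]
wrist_force: [0.7, -0.1, -0.2]
width: 0.0946
```

```bash
python3 -c "
from h import *
plan([.5045,-.3193,.02],2.895)"
```

```text
t 5.725 pos [ 0.5019 -0.3177  0.017 ] rot [-3.141e+00  1.000e-03  2.895e+00] w 0.0946 F [ 0.7 -0.1 -0.2]
shift [-2.9 -1.  -3. ] turn [-0.03  0.03  0.02] shift in goal axes [-2.9 -1.  -3. ]
```

>>> arm_command(commands="-3 -1 -2 0 0 0 1;0 0 0 0 0 0 1;0 0 0 0 0 0 0;0 0 0 0 0 0 0;0 0 0 0 0 0 0;0 0 0 0 0 0 0;0 0 0 0 0 0 0;0 0 0 0 0 0 0")

```text
time: 6.72
tool_pos: [0.5051, -0.3197, 0.0195]
ee_rot: [-3.141, 0.001, 2.895]
wrist_force: [-0.4, -0.1, -0.2]
width: 0.0373
```

```bash
python3 -c "
from h import *
plan([.5045,-.3193,.20],2.895)"
```

```text
t 6.725 pos [ 0.5051 -0.3197  0.0195] rot [-3.141e+00  1.000e-03  2.895e+00] w 0.0373 F [-0.4 -0.1 -0.2]
shift [ 4.000e-01  1.000e-01 -1.805e+02] turn [-0.04  0.08  0.02] shift in goal axes [   0.7    0.2 -180.5]
```

Fingers still closing (37 mm); wait further.

>>> arm_command(commands="0 0 0 0 0 0 0;0 0 0 0 0 0 0;0 0 0 0 0 0 0;0 0 0 0 0 0 0;0 0 0 0 0 0 0")

```text
time: 7.35
tool_pos: [0.5049, -0.3202, 0.0194]
ee_rot: [-3.14, 0.001, 2.895]
wrist_force: [-1.0, -0.7, -0.6]
width: 0.0141
```

>>> arm_command(commands="0 0 -20 0 0 0 0;0 0 -40 0 0 0 0;0 0 -45 0 0 0 0;0 0 -45 0 0 0 0;0 0 -45 0 0 0 0;0 0 -35 0 0 -5 0;0 0 0 0 0 -8 0;0 0 0 0 0 -8 0;0 0 0 0 0 0 0")

```text
time: 8.48
tool_pos: [0.5014, -0.315, 0.2434]
ee_rot: [3.122, -0.016, -3.009]
wrist_force: [0.2, -0.5, -3.2]
width: 0.0141
```

```bash
python3 -c "
from h import *
plan([.5704,-.1080,.25],3.349)"
```

```text
t 8.475 pos [ 0.5014 -0.315   0.2434] rot [ 3.122 -0.016 -3.009] w 0.0141 F [ 0.2 -0.5 -3.2]
shift [-95.7 196.1  -4.3] turn [ 1.14 -0.88 -4.29] shift in goal axes [-110.1  188.3   -6.6]
```

>>> arm_command(commands="0 0 -5 1 -0.9 -4.3 0;-20 35 0 0 0 0 0;-25 42 0 0 0 0 0;-25 42 0 0 0 0 0;-22 38 0 0 0 0 0;-10 18 0 0 0 0 0;0 0 0 0 0 0 0;0 0 0 0 0 0 0")

```text
time: 9.48
tool_pos: [0.5644, -0.1165, 0.2387]
ee_rot: [3.128, -0.014, -2.952]
wrist_force: [1.0, -0.5, -3.8]
width: 0.0137
```

```bash
python3 -c "
from h import *
plan([.5704,-.1080,.25],3.349)"
```

```text
t 9.475 pos [ 0.5644 -0.1165  0.2387] rot [ 3.128 -0.014 -2.952] w 0.0137 F [ 1.  -0.5 -3.8]
shift [ -7.3   7.4 -11.3] turn [ 0.79 -0.82 -1.  ] shift in goal axes [ -7.6   7.1 -11.3]
```

>>> arm_command(commands="-7 7 -8 0.8 -0.8 -1 0;0 0 0 0 0 0 0;0 0 0 0 0 0 0")

```text
time: 9.85
tool_pos: [0.5699, -0.1103, 0.2472]
ee_rot: [-3.14, 0.0, -2.938]
wrist_force: [-0.1, -0.3, -3.9]
width: 0.0138
```

```bash
python3 -c "
from h import *
plan([.5704,-.1080,.25],3.349)
for n,(x,y,w,h) in dict(top=(225,150,130,110),scene=(160,105,150,140)).items():
    s=snapshot(n);print(tip(s,'holder_plate')[:2],tip(s,'pin_seat')[:2]);cv2.imwrite('pics/f_%s.png'%n,cv2.resize(s['img'][y:y+h,x:x+w],None,fx=4,fy=4,interpolation=cv2.INTER_CUBIC))
i=[cv2.imread('pics/f_%s.png'%n) for n in('top','scene')]
H=560;j=[cv2.copyMakeBorder(k,0,H-k.shape[0],0,0,0) for k in i]
cv2.imwrite('pics/f.png',np.hstack(j)[:, :]);print(np.hstack(j).shape)"
```

```text
t 9.85 pos [ 0.5699 -0.1103  0.2472] rot [-3.14   0.    -2.938] w 0.0138 F [-0.1 -0.3 -3.9]
shift [-1.   2.2 -2.8] turn [-0.08  0.01 -0.19] shift in goal axes [-1.   2.2 -2.8]
[(array([297.1136, 199.6032]), 0.76), (array([230.0928, 211.2   ]), 0.7)] [(array([295.8848, 203.4816]), 0.81)]
[(array([227.0208, 149.7984]), 0.79)] []
(560, 1120, 3)
```

```bash
python3 -c "
from h import *
L=[]
for n,(x,y) in dict(top=(250,150),scene=(180,105)).items():
    s=snapshot(n);L.append(cv2.resize(s['img'][y:y+100,x:x+100],None,fx=4,fy=4,interpolation=cv2.INTER_CUBIC))
cv2.imwrite('pics/g.png',np.hstack(L))"
```

```text
(no output)
```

View pics/g.png

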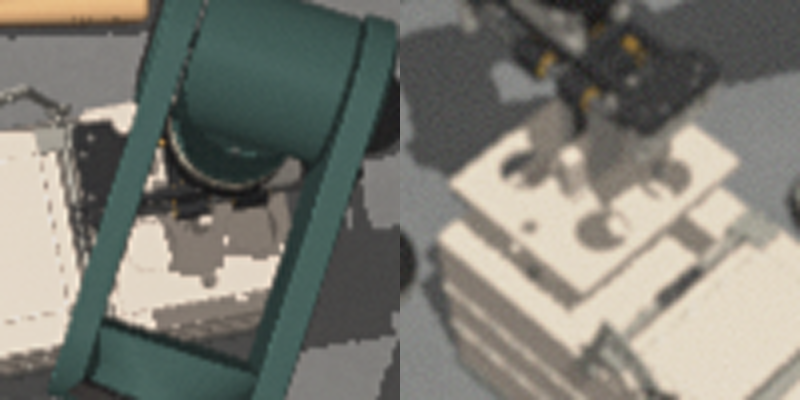

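```bash
cat > fp.py <<'E'
from h import *
from fit import W,fit,a
import sys
ng=lambda L:(np.array(L,float)+.5)/4-.5+[180,105]
z=.2472-.0194+.006
M=np.array([[75,-65,0],[75,65,0],[-75,65,0],[62,0,0]])/1e3+[0,0,z]
for k in([0,1,2],[0,1,2,3]):
    print(fit([.57,-.108,.207],[(a,M[k],ng(np.array([(48,185),(180,292),(340,160),(130,227)])[k]))]))
E
python3 fp.py | tail -2
```

```text
(array([ 0.57116592, -0.10705526,  0.20620223]), [[-0.2, -0.5], [0.4, 0.4], [-0.2, 0.1]])
(array([ 0.57099418, -0.10663623,  0.20798589]), [[-0.1, -0.4], [0.6, 0.5], [-0.1, 0.1], [-0.5, -0.2]])
```

>>> arm_command(commands="-0.7 1 10 0 0 0 0;0 0 14 0 0 0 0;0 0 8 0 0 0 0;0 0 0 0 0 0 0;0 0 0 0 0 0 0")

```text
time: 10.98
tool_pos: [0.5699, -0.1084, 0.2112]
ee_rot: [3.141, -0.002, -2.937]
wrist_force: [-0.1, 0.2, -4.4]
width: 0.0136
```

```bash
python3 -c "
from h import *
plan([.5704,-.1093,.1894],3.349)"
```

```text
t 10.975 pos [ 0.5699 -0.1084  0.2112] rot [ 3.141e+00 -2.000e-03 -2.937e+00] w 0.0136 F [-0.1  0.2 -4.4]
shift [-0.4 -1.  21.8] turn [ 0.01 -0.14 -0.14] shift in goal axes [-0.3 -1.  21.8]
```

>>> arm_command(commands="-0.5 -1 0 0 0 -0.1 0;0 0 3 0 0 0 0;0 0 4 0 0 0 0;0 0 3 0 0 0 0;0 0 0 0 0 0 0")

```text
time: 11.6
tool_pos: [0.5711, -0.1095, 0.2016]
ee_rot: [-3.141, -0.001, -2.935]
wrist_force: [0.4, -1.0, -4.0]
width: 0.0135
```

```bash
python3 -c "
from h import *
plan([.5704,-.1093,.1894],3.349)"
```

```text
t 11.6 pos [ 0.5711 -0.1095  0.2016] rot [-3.141e+00 -1.000e-03 -2.935e+00] w 0.0135 F [ 0.4 -1.  -4. ]
shift [ 0.6  0.4 12.2] turn [-0.04 -0.04 -0.04] shift in goal axes [ 0.6  0.4 12.2]
```

>>> arm_command(commands="0 0 3 0 0 0 0;0 0 3 0 0 0 0;0 0 2 0 0 0 0;0 0 0 0 0 0 0")

```text
time: 12.1
tool_pos: [0.5712, -0.1098, 0.1931]
ee_rot: [-3.14, -0.0, -2.935]
wrist_force: [-0.2, 0.2, -4.4]
width: 0.0139
```

Underside about 174 mm, so both pins are through (force unchanged). Down the last millimetres.

>>> arm_command(commands="0 0 2 0 0 0 0;0 0 1.5 0 0 0 0;0 0 0 0 0 0 0")

```text
time: 12.48
tool_pos: [0.5713, -0.1097, 0.1896]
ee_rot: [-3.14, -0.0, -2.935]
wrist_force: [0.1, 0.5, -3.2]
width: 0.0134
```

>>> arm_command(commands="0 0 1 0 0 0 0;0 0 0 0 0 0 0")

```text
time: 12.72
tool_pos: [0.5714, -0.1098, 0.1896]
ee_rot: [-3.14, 0.001, -2.935]
wrist_force: [0.3, -0.3, -5.1]
width: 0.0137
```

>>> arm_command(commands="0 0 1.5 0 0 0 0;0 0 1 0 0 0 0;0 0 0 0 0 0 0")

```text
time: 13.1
tool_pos: [0.5715, -0.1098, 0.1895]
ee_rot: [-3.139, 0.003, -2.935]
wrist_force: [-0.4, 0.9, -0.8]
width: 0.014
```

>>> arm_command(commands="0 0 0 0 0 0 1;0 0 0 0 0 0 1;0 0 0 0 0 0 1;0 0 0 0 0 0 1;0 0 0 0 0 0 1;0 0 0 0 0 0 1")

```text
time: 13.85
tool_pos: [0.5727, -0.1099, 0.1894]
ee_rot: [-3.138, 0.005, -2.935]
wrist_force: [0.3, 0.7, 0.1]
width: 0.0704
```

>>> arm_command(commands="0 0 0 0 0 0 1;0 0 -20 0 0 0 1;0 0 -35 0 0 0 1;0 0 -35 0 0 0 1;0 20 0 0 0 0 1;0 40 0 0 0 0 1;0 50 0 0 0 0 1;0 40 0 0 0 0 1;0 25 0 0 0 0 1;0 0 0 0 0 0 1;0 0 0 0 0 0 1")

```text
time: 15.22
tool_pos: [0.5297, 0.0718, 0.2701]
ee_rot: [3.138, -0.01, -2.932]
wrist_force: [-0.1, -0.2, 0.6]
width: 0.0939
```

```bash
python3 -c "
from h import *
plan([.5299,.0869,.2],3.349)
L=[]
for n,(x,y) in dict(top=(225,150),scene=(180,105)).items():
    s=snapshot(n);print(tip(s,'holder_plate')[:2],tip(s,'pin_seat')[:2],tip(s,'lid_bar')[:1]);L.append(cv2.resize(s['img'][y:y+130,x:x+130],None,fx=3,fy=3,interpolation=cv2.INTER_CUBIC))
cv2.imwrite('pics/i.png',np.hstack(L))"
```

```text
t 15.225 pos [0.5297 0.0718 0.2701] rot [ 3.138 -0.01  -2.932] w 0.0939 F [-0.1 -0.2  0.6]
shift [-4.  14.5 70.1] turn [ 0.18 -0.55  0.11] shift in goal axes [-3.3 14.7 70.1]
[(array([294.8096, 203.2896]), 0.58)] [(array([295.1168, 203.2128]), 0.89)] [(array([231.3216, 211.008 ]), 0.57)]
[(array([227.0208, 163.0848]), 0.79)] [(array([229.9904, 163.8144]), 0.89)] [(array([282.624 , 193.3056]), 0.81)]
```

View pics/i.png

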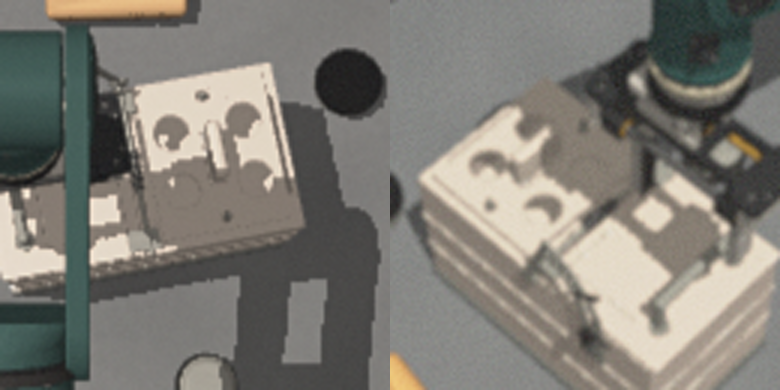

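>>> arm_command(commands="-4 13 10 0.2 -0.5 0 1;0 0 25 0 0 0 1;0 0 20 0 0 0 1;0 0 8 0 0 0 1;0 0 0 0 0 0 1;0 0 0 0 0 0 1")

```text
time: 16.38
tool_pos: [0.5321, 0.0879, 0.2056]
ee_rot: [3.141, 0.004, -2.933]
wrist_force: [0.1, 0.2, 0.2]
width: 0.0945
```

```bash
python3 -c "
from h import *
plan([.5299,.0869,.199],3.349)"
```

```text
t 16.375 pos [0.5321 0.0879 0.2056] rot [ 3.141  0.004 -2.933] w 0.0945 F [0.1 0.2 0.2]
shift [ 2.4 -0.5  6.6] turn [0.03 0.21 0.06] shift in goal axes [ 2.3 -0.5  6.6]
```

>>> arm_command(commands="2 0 6 0 0 0 1;0 0 0 0 0 0 0;0 0 0 0 0 0 0;0 0 0 0 0 0 0;0 0 0 0 0 0 0;0 0 0 0 0 0 0;0 0 0 0 0 0 0;0 0 0 0 0 0 0;0 0 0 0 0 0 0;0 0 0 0 0 0 0;0 0 0 0 0 0 0;0 0 0 0 0 0 0")

```text
time: 17.88
tool_pos: [0.5314, 0.0858, 0.2013]
ee_rot: [-3.139, 0.008, -2.935]
wrist_force: [0.5, -1.0, 0.2]
width: 0.0111
```

>>> arm_command(commands="0 0 0 0 0 0 0;0 0 0 0 0 0 0")

```text
time: 18.12
tool_pos: [0.5314, 0.0859, 0.2013]
ee_rot: [-3.139, 0.008, -2.935]
wrist_force: [-0.2, -1.5, -0.4]
width: 0.0113
```

>>> arm_command(commands="0 -4 -10 0 0 0 0;0 -5 -10 0 0 0 0;0 -6 -9 0 0 0 0;0 0 0 0 0 0 0")

```text
time: 18.62
tool_pos: [0.534, 0.0732, 0.2292]
ee_rot: [3.137, 0.005, -2.932]
wrist_force: [0.5, 1.4, -4.9]
width: 0.0111
```

```bash
cat >> h.py <<'E'
def lid():
    o=robot.get_obs();R=Rot(o["ee_rot"]);g=o["tool_pos"]-R[:,2]*.0203
    y=(g-[.5558,-.0364,0])@[-np.sin(.207),np.cos(.207),0]-.006;z=g[2]-.176-.0005
    print("t",o["time"],"r",round(np.hypot(y,z),4),"lid",round(np.arctan2(z,y)-np.arctan2(42,120),3),"yz",y,z,"rot",np.round(o["ee_rot"],3),"w",o["width"],"F",np.round(o["wrist_force"],1))
E
python3 -c "
from h import *
lid()"
```

```text
t 18.625 r 0.1285 lid 0.268 yz 0.10571135754193658 0.07302059502118191 rot [ 3.137  0.005 -2.932] w 0.0110675075772874 F [ 0.5  1.4 -4.9]
```

>>> arm_command(commands="0 -7 -9 0 0 0 0;0 -7 -8 0 0 0 0;0 -8 -8 0 0 0 0;0 -6 -5 0 0 0 0;0 0 0 0 0 0 0;0 0 0 0 0 0 0")

```text
time: 19.38
tool_pos: [0.5391, 0.049, 0.2594]
ee_rot: [3.128, 0.004, -2.928]
wrist_force: [1.0, 4.3, -5.5]
width: 0.0108
```

```bash
python3 -c "
from h import *
lid()
L=[]
for n,(x,y) in dict(top=(205,145),scene=(180,105)).items():
    s=snapshot(n)
    for q in('lid_pointer','airing_mark','lid_bar'):print(n,q,tip(s,q)[:1])
    L.append(cv2.resize(s['img'][y:y+130,x:x+130],None,fx=3,fy=3,interpolation=cv2.INTER_CUBIC))
s=snapshot('scene');L[0]=cv2.resize(s['img'][155:220,220:285],(390,390),interpolation=cv2.INTER_CUBIC)
cv2.imwrite('pics/j.png',np.hstack(L))
c,sn=np.cos(.207),np.sin(.207)
for t in(.4,.5,.611,.7):
    P=np.array([.092,.006+.098*np.cos(t),.176+.098*np.sin(t)]);print(t,proj(s,[.5558+c*P[0]-sn*P[1],-.0364+sn*P[0]+c*P[1],P[2]]))
lid()"
```

```text
t 19.375 r 0.131 lid 0.571 yz 0.08068452062189291 0.10322301558993918 rot [ 3.128  0.004 -2.928] w 0.010787165057275226 F [ 1.   4.3 -5.5]
top lid_pointer []
top airing_mark []
top lid_bar [(array([242.7904, 204.096 ]), 0.56)]
scene lid_pointer [(array([250.9824, 204.9024]), 0.84)]
scene airing_mark [(array([242.8928, 202.4064]), 0.81)]
scene lid_bar [(array([271.9744, 173.1072]), 0.8)]
0.4 [[249.3612145 209.4570724]]
0.5 [[248.10430786 206.72959792]]
0.611 [[246.41432912 203.54628741]]
0.7 [[244.84837679 200.90420106]]
t 19.825 r 0.131 lid 0.571 yz 0.08068902565521276 0.10324120166112993 rot [ 3.128  0.004 -2.928] w 0.01089150404797888 F [ 0.7  4.7 -4.7]
```

View pics/j.png

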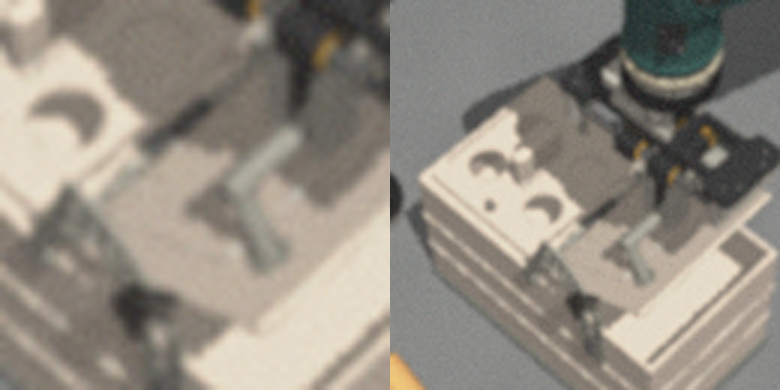

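```bash
python3 -c "
from h import *
s=snapshot('scene');c,sn=np.cos(.207),np.sin(.207)
for t in(0,.5,.55,.6,.65):
    o=[]
    for x,y,z in((.055,.12,.042),(.049,.12,.001),(.0,.12,.042)):
        Y=.006+y*np.cos(t)-z*np.sin(t);Z=.176+y*np.sin(t)+z*np.cos(t)
        o.append(np.round(proj(s,[.5558+c*x-sn*Y+.001,-.0364+sn*x+c*Y+.0033,Z])[0],1))
    print(t,*o)
print('start obs: end', (350/4+180,357/4+115),'post base',(355/4+180,392/4+115),'now end (259.2,185.8) base (264.2,199.2)')
"
```

```text
0 [268.2 207.7] [269.5 214. ] [282.6 194.3]
0.5 [258.3 188.8] [265.6 199.4] [273.3 175.4]
0.55 [256.9 186.7] [264.7 197.6] [271.9 173.4]
0.6 [255.4 184.7] [263.8 195.8] [270.5 171.4]
0.65 [253.9 182.7] [262.8 194. ] [269.  169.4]
start obs: end (267.5, 204.25) post base (268.75, 213.0) now end (259.2,185.8) base (264.2,199.2)
```

>>> arm_command(commands="0 -3 -3 0 0 0 0;0 -3 -2 0 0 0 0;0 0 0 0 0 0 0;0 0 0 0 0 0 0;0 0 0 0 0 0 0;0 0 0 0 0 0 0")

```text
time: 20.62
tool_pos: [0.5402, 0.0438, 0.2639]
ee_rot: [3.125, 0.003, -2.927]
wrist_force: [1.5, 4.4, -5.1]
width: 0.0111
```

```bash
python3 -c "
from h import *
lid()
for k in range(4):
    s=snapshot('scene');print(*[np.round(tip(s,q)[0][0],1) for q in('lid_bar','lid_pointer','airing_mark')])
cv2.imwrite('pics/k.png',cv2.resize(s['img'][155:220,220:285],(585,585),interpolation=cv2.INTER_CUBIC))
lid()"
```

```text
t 20.625 r 0.1315 lid 0.624 yz 0.07536100745739102 0.1077177790619594 rot [ 3.125e+00  3.000e-03 -2.927e+00] w 0.011052461052986646 F [ 1.5  4.4 -5.1]
[269.7 169.8] [246.8 203.9] [244.4 202.4]
[271.4 169.8] [246.7 204.7] [245.5 203.2]
[270.4 170.2] [249.9 204.4] [244.3 205.2]
[270.8 170.7] [246.9 205. ] [241.5 206.4]
t 21.425 r 0.1315 lid 0.624 yz 0.07533407982579439 0.10772436920956613 rot [ 3.125e+00  3.000e-03 -2.927e+00] w 0.010741031050703941 F [ 0.8  5.1 -5.3]
```

View pics/k.png

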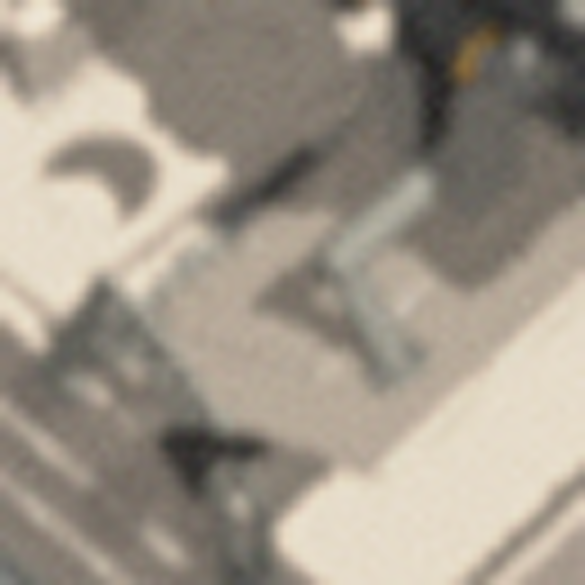

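```bash
python3 -c "
from h import *
s=snapshot('top');print(tip(s,'holder_plate')[:1],tip(s,'pin_seat')[:1]);lid();print(robot.close_job())"
```

```text
[(array([295.9872, 203.2896]), 0.74)] [(array([293.888 , 204.2112]), 0.91)]
t 21.575 r 0.1314 lid 0.624 yz 0.07533453903543175 0.10772060746009054 rot [ 3.125e+00  3.000e-03 -2.927e+00] w 0.011033604233348544 F [ 1.6  4.7 -4.5]
the job is handed in; nothing more can be done
None
```

I seated the holder plate on both pins and let go of it. I then lifted the lid by its bar to about the airing mark and handed the job in at 21.6 s, still holding it. No verdict was reported.

**Plate:** It stopped on the rim at the expected height to within about 0.1 mm, and the pictures show both pins in their holes. The last network points for plate and pin seat differ by about 2 pixels (6–7 mm). That is detector noise: these points scatter by a few pixels from picture to picture.

**Lid:** It was still, and the wrist read about 5 N sideways and 5 N down.

| Method | Lid angle (mark 0.611 rad) |
|---|---|
| Raw tool position | 0.624 rad |
| Tool position, corrected for where the bar sat in the fingers at shut | 0.60 rad |
| Bar position in the images | about 0.62 rad |

- **Radius disagreement:** The grip radius measured from the tool came out at 131 mm instead of 127 mm. The bar probably sits a few millimetres nearer the fingertips than assumed, which accounts for most of the spread between the angles.
- **Pointer and mark:** The network put them 1 to 6 pixels apart. The view was too coarse to settle the angle from them alone.

I planned paths clear of the other things on the rack and saw no contact in the forces or pictures, but I did not re-measure their positions at the end.

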